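Hold the scanner over the pay code

ROBOT

A 7-joint arm with a two-finger parallel gripper is mounted at the origin on the work surface. World frame = base frame: x ahead of the robot, y to its left, z up, the work surface at z = 0. Lengths are in m, angles in rad, forces in N, time in s.
With the tool pointing down it reaches from about 0.4 to 0.85 m from the base axis. Payload 10.4 kg.
Tool frame: the origin (TCP) lies midway between the tips of the shut fingers; the grasp point (between the pads) lies 19 mm behind it; x points along the fingers, z is the direction in which the jaws open and shut, and the axes are right-handed (so a half turn about x gives the same grasp; the last joint's range is limited). The gripper opens to 87 mm and grips with 3 to 60 N. Pads are 19 mm wide; open, the fingers measure 117 mm over their backs; the gripper's body (75 mm by 190 mm) begins 51 mm behind the grasp point.
Start: joints at [-1.298, 0.332, -0.065, 1.46, 0.022, 1.35, -0.088], TCP at [0.182, 0.598, 0.223] pointing down, gripper open.
Joint ranges: [-2.6, 2.6], [-0.5, 2.12], [-1.47, 1.34], [0.16, 2.42], [-1.27, 4.41], [0.06, 2.06], [-2.6, 2.6]. Speed limits (rad/s): [2.22, 2.22, 2.79, 2.79, 3.14, 3.14, 3.14].

INTERFACE

Orientations are given as a unit quaternion [x, y, z, w].
In Python, from bench import read_state, camera, camera_params, close_job gives the robot as it stands.
- The arm moves only by the tool arm_command, never from a script. Its argument "targets" is a list of rows, each a list of 7 numbers: the closure in counts, from 0 (fully open) to 255 (shut), then the shift along the tool's x, y, z in mm, then the turn, a rotation vector about the tool's x, y, z in rad. A call has 1 to 10 rows; each row is the pose to reach, as a shift and turn from the pose commanded when the call began, along the tool's axes at that moment; what a row does not reach only later rows make up. A row lasts 1/10 s, in which the tool goes at most 50 mm and 8.59 degrees, less where a joint would pass 70% of its speed; a pose out of reach is approached as far as the arm can. A call with a gripper value outside its range is refused whole. The fingers move at their own pace and stop on an object; "newtons" is the grip in N (left out, the last holds). Time passes only in rows, so rows that repeat a pose let the fingers close. It gives the time, the measured TCP pose, the force and the opening at its end, in the units of the state.
- read_state(): the state, without advancing time (a new reading comes with each control period).
- camera(name): name is "side" or "top"; returns the picture (384x512x3 uint8, red, green, blue); there is no depth.
- camera_params(name): a dict with "intrinsics" (3x3 intrinsics, pixels), "xyz" and "orientation" of the camera in the world. Camera axes: x right, y down, z forward; pixel columns grow to the right and rows downward; lengths in m; the calibration is good to about 2 mm. A picture is of the moment at which its call begins. camera_params takes no time and is no camera call.
- close_job(): hands the job in, once; it reports no verdict.
The state is a dict: "time": time; "joint_positions": joint angles; "joint_vel": joint speeds; "joint_torque": joint torques, N m; "ee_pos": TCP position; "eef_rot": TCP orientation; "ft_force": force on the tool from outside, world axes, zero at the start; "torque": the same for the moment, N m; "width": finger opening in m.
Only numpy, scipy, OpenCV 4.12 (cv2) and the standard library are available. Lean on these libraries where they do the work, as an engineer would, in place of code of your own. Each camera call takes 0.05 s, during which the arm holds its last target.

TASK

Press the bar-shaped key on the order keypad all the way down so that it stays down (leave the square key alone), then lift the handheld scanner out of its dock, carry it over the top of the counter organiser without bumping it, and finish holding the scanner still and upright with its window centred about 15 mm above the printed code on the card and its handle parallel to the card's short sides. Never touch the card with the scanner, leave the dish, bottle and cup where they stand, and do not put the scanner down: the program ends while the gripper is holding it.

Things in the scene. Friction and masses are not known exactly. Their poses are not given: they have to be found in the camera images.
- scanner_grip (a point): Grey-black scanner standing window down in its dock; point on its head axis 70 mm above the window plane, where to grip. Head 56 (x) x 42 (y) mm, 18 to 96 mm above that plane: grip across y. Foot 70 x 66 mm, stepped, to 26 mm high. Round handle 29 mm thick runs out along -x to 127 mm from the axis, 50 to 97 mm above the plane. About 0.18 kg. z up.
- scanner_window (a point): Centre of the scanner's window, the middle of its flat underside, 70 mm straight below scanner_grip; same axes.
- dock: Fixed grey rimmed tray in which the scanner stands: 86 (x) x 82 (y) mm outside, floor 5 mm thick, rim 14 mm high, 2 mm play round the scanner's foot. Lift the scanner straight up to free it. Origin under its centre, axes as the scanner's. It may be left or right of the organiser.
- card: Fixed flat card, white with a blue border, 110 (x) x 150 (y) x 6 mm, lying on the counter on the other side of the organiser from the dock. Origin under its centre.
- code (a point): Centre of the black printed code, 46 mm square, on the card's upper face (6 mm above the counter), 33 mm from the card's centre along its +y. Axes are the card's: the scanner's x must lie along the card's x, either way round.
- organiser: Fixed wooden counter organiser with stock (cup sleeves, lids, a carton), 300 (x, its long side) x 120 (y) mm and 120 mm high at the top of its stock, pointing away from the robot between dock and card. Origin under its centre.
- keypad: Fixed black order keypad, 110 (x) x 140 (y) x 35 mm, beyond the dock or beyond the card. Origin under its centre. Two white latching keys stand up from its half nearer the robot; the small grey keys do not move.
- bar_key_top (a point): Centre of the top of the bar-shaped white key, 18 (x) x 40 (y) mm; at rest 10 mm above the keypad's top face (45 mm above the counter), moves down with the key. 78 mm (along y) from the square key.
- bar_key (a joint): Travel of the bar key: 0 up, 0.007 m fully down at its stop. About 4 N moves it; it has no return spring and stays where it is left.
- square_key (a joint): Travel of the square white key, 18 x 18 mm, same working; starts at 0 (up), to be left alone.
- coin_dish: Loose round steel dish, 124 mm across, 16 mm high, 0.2 kg. To be left alone. Origin under its centre.
- squeeze_bottle_center (a point): Loose reddish-brown sauce bottle with a white cap, 56 mm across, 150 mm high, at the outer edge of the work area. Point half-way up. To be left alone.
- cup_center (a point): Loose brown paper cup, 80 mm across, 100 mm high, at the outer edge of the work area. Point half-way up. To be left alone.
There are look-alikes about, which are no part of the job. Leave any red look-alike of the keypad alone.

How it is judged:
On the way, in this order (a step that is already met when the one before it is completed fails the run):
1. the bar key is pressed fully down (value of joint bar_key above 0.0055 m), for 0.2 s.
2. the scanner is lifted out of its dock by the gripper (height (world z) of scanner_window above 0.03 m and contact force between the fingers and scanner above 1 N and contact force between scanner and dock below 0.3 N), for 0.2 s.
3. the scanner passes over the top of the organiser (y of scanner_window in the frame of organiser between -0.06 and 0.06 m and x of scanner_window in the frame of organiser between -0.2 and 0.2 m and height (world z) of scanner_window above 0.12 m), for 0.05 s.
At the end, for the whole second after the job is handed in: Bar key down over 5 mm; scanner held still by the fingers alone, upright within 0.10 rad, window 5 to 26 mm above the card, within 10 mm horizontally of the code centre, squared to the card within 0.14 rad either way round, touching nothing else (value of joint bar_key above 0.005 m and horizontal distance between scanner_window and code below 0.01 m and z of scanner_window in the frame of code between 0.005 and 0.026 m and angle between the x axis of scanner_window and the x axis of code, either way round below 0.14 rad and angle between scanner_window's own z axis and vertical below 0.1 rad and contact force between the fingers and scanner above 1 N and linear speed of scanner below 0.02 m/s and contact force between scanner and card below 0.3 N and contact force between scanner and dock below 0.3 N and contact force between scanner and organiser below 0.3 N and contact force between scanner and keypad below 0.3 N and contact force between scanner and table below 0.3 N); the arm keeps its last pose, push and grip.
It fails at once if the square key is pressed (value of joint square_key above 0.003 m).
It fails at once if the scanner touches the card (contact force between scanner and card above 0.5 N).
It fails at once if the scanner bumps the organiser (contact force between scanner and organiser above 2 N).
It fails at once if the dish, bottle or cup is disturbed (distance of any of coin_dish, squeeze_bottle_center, cup_center from where it was at the start of the episode above 0.03 m).
It also fails if it takes over 64 s, if anything falls off the work surface, if the arm or the gripper's body presses on something with over 40 N, if the wrist force passes 120 N, or if a joint passes its speed limit or range.

## Working session

There is one attempt and no reset: what is moved stays moved. The work goes in short steps, Python scripts to look and compute and a tool call to move; the robot and the scene stay as the last step left them, time stands still between calls to the robot, and variables do not carry over. Pictures are saved under pics/ and viewed, and the job is handed in when it is done.

Besides the shell and the picture viewer there is one more tool, called after "Emit:" as name(argument=value, ...) on one line, values as JSON. arm_command: Moves the arm, as the interface text tells. Its arguments: {"type":"object","properties":{"targets":{"type":"array"},"newtons":{"type":"number"}},"required":["targets"]}

```bash
ls; mkdir -p pics; python3 - <<'E'
from bench import *
import cv2,json
for n in ("side","top"):
    im=camera(n); cv2.imwrite(f"pics/{n}0.png",im[:,:,::-1]); p=camera_params(n); print(n,p)
print(read_state())
E
```

```text
pics
side {'intrinsics': array([[351.18090388,   0.        , 251.06710426],
       [  0.        , 351.18090388, 185.95804888],
       [  0.        ,   0.        ,   1.        ]]), 'xyz': array([-0.03318567, -0.51934282,  0.96712155]), 'orientation': array([ 0.86242015, -0.36110541,  0.13848392, -0.32658317])}
top {'intrinsics': array([[418.05033465,   0.        , 248.92275618],
       [  0.        , 418.05033465, 194.37819031],
       [  0.        ,   0.        ,   1.        ]]), 'xyz': array([0.42557253, 0.00569698, 1.40937672]), 'orientation': array([ 0.71695744, -0.69563328,  0.03752138, -0.02566157])}
{'time': 0.1, 'joint_positions': array([-1.29759496,  0.33282125, -0.0646905 ,  1.46084501,  0.02160171,
        1.34990459, -0.08848274]), 'joint_vel': array([ 0.00221393, -0.00136083,  0.00023661, -0.00182255, -0.00132902,
        0.00062397,  0.00244428]), 'joint_torque': array([ 9.83115169e-04, -6.24544144e+01,  2.43583275e-02, -3.90712881e+01,
       -6.14077086e-02,  3.67215404e-02,  7.74082332e-05]), 'ee_pos': array([0.18210067, 0.59752386, 0.22183151]), 'eef_rot': array([-0.42115534,  0.56856734,  0.42058073,  0.56786548]), 'ft_force': array([ 0.21978554, -0.05756554, -0.08045445]), 'torque': array([0.00348754, 0.00595573, 0.07576522]), 'width': 0.0870210385035076}
```

View pics/side0.png

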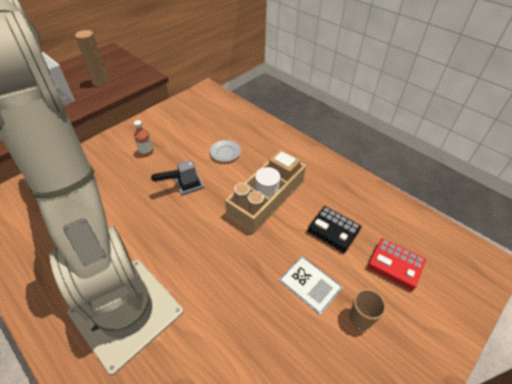

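View pics/top0.png

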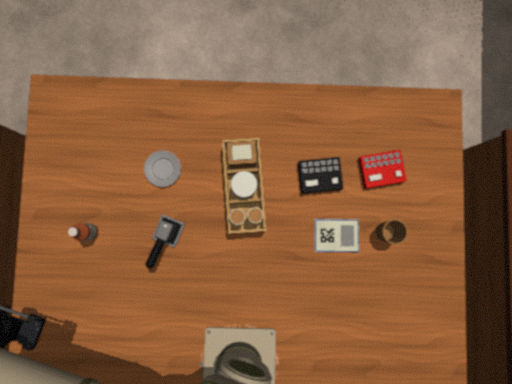

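The black keypad is at top (320,175) and the red look-alike at (383,168). The black one matches the description, so I'll enlarge it to confirm.

```bash
cat > h.py <<'E'
import numpy as np,cv2
from scipy.spatial.transform import Rotation as R
from bench import *
def proj(n,P):
    p=camera_params(n); r=R.from_quat(p['orientation']).as_matrix()
    c=(np.atleast_2d(P)-p['xyz'])@r; q=c@p['intrinsics'].T; return q[:,:2]/q[:,2:]
def ray(n,uv,z):
    p=camera_params(n); r=R.from_quat(p['orientation']).as_matrix()
    uv=np.atleast_2d(uv).astype(float); d=(np.c_[uv,np.ones(len(uv))]@np.linalg.inv(p['intrinsics']).T)@r.T
    return p['xyz']+d*((z-p['xyz'][2])/d[:,2])[:,None]
def crop(im,x0,y0,x1,y1,s,fn):
    c=cv2.resize(im[y0:y1,x0:x1],None,fx=s,fy=s,interpolation=cv2.INTER_CUBIC)
    for x in range(x0-x0%10+10,x1,10): cv2.putText(c,str(x),((x-x0)*s,8),0,.3,(0,255,255),1); cv2.line(c,((x-x0)*s,10),((x-x0)*s,16),(0,255,255),1)
    for y in range(y0-y0%10+10,y1,10): cv2.putText(c,str(y),(0,(y-y0)*s),0,.3,(0,255,255),1); cv2.line(c,(20,(y-y0)*s),(26,(y-y0)*s),(0,255,255),1)
    cv2.imwrite(fn,c)
E
python3 - <<'E'
from h import *
t=cv2.imread('pics/top0.png'); s=cv2.imread('pics/side0.png')
crop(t,290,145,370,260,5,'pics/c1.png')
crop(t,135,140,275,275,5,'pics/c2.png')
crop(s,275,200,370,315,5,'pics/c3.png')
crop(s,140,130,320,235,4,'pics/c4.png')
E
```

```text
(no output)
```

View pics/c1.png

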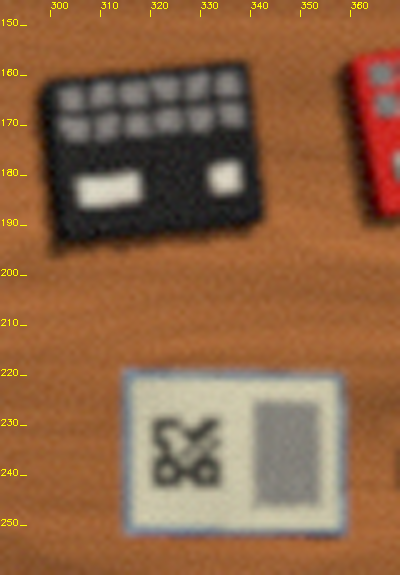

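View pics/c2.png

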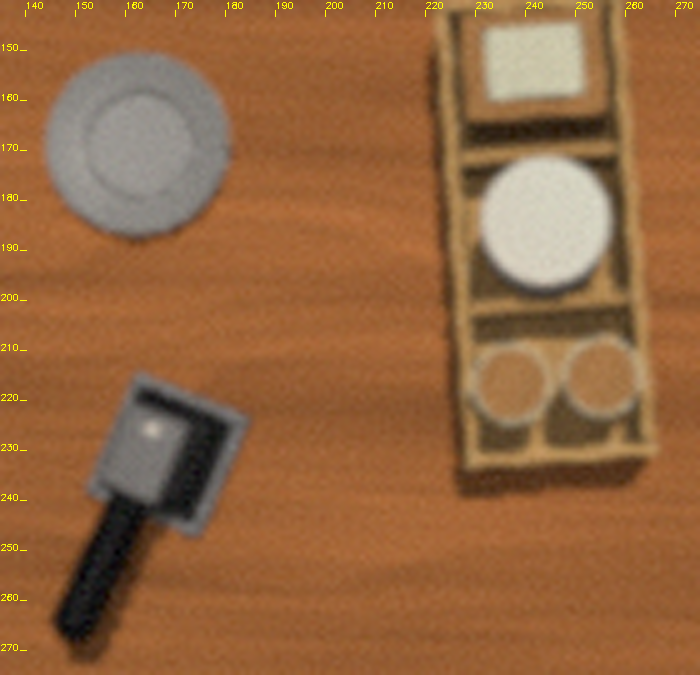

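View pics/c3.png

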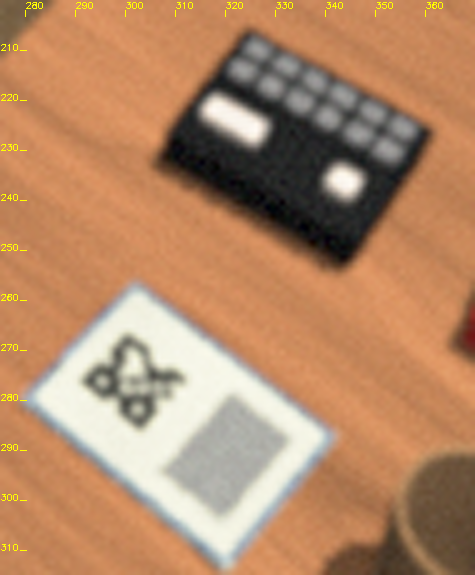

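View pics/c4.png

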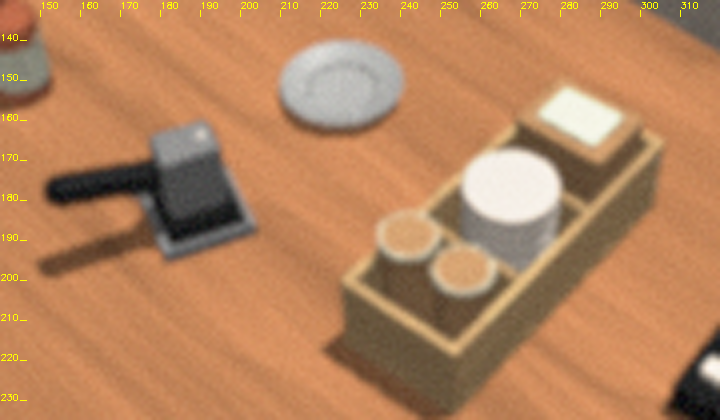

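```bash
python3 - <<'E'
from h import *
np.set_printoptions(precision=4,suppress=True)
def c(x0,y0,s,pts): return np.array([[x0,y0]])+(np.array(pts,float)+.5)/s-.5
T1=lambda p:c(290,145,5,p); T2=lambda p:c(135,140,5,p); S3=lambda p:c(275,200,5,p); S4=lambda p:c(140,130,4,p)
print('bar top',ray('top',T1([[110,190]]),.045),'side',ray('side',S3([[236,120]]),.045))
print('sq top',ray('top',T1([[226,177]]),.045),'side',ray('side',S3([[344,182]]),.045))
print('code top',ray('top',T1([[186.5,453]]),.006),'side',ray('side',S3([[134,380]]),.006))
def rep(n,q):
    m=q.mean(0); print(n,m[:2],'edges',[(round(float(np.linalg.norm(e)),4),round(float(np.degrees(np.arctan2(e[1],e[0]))),1)) for e in (np.roll(q,-1,0)-q)])
rep('card top',ray('top',T1([[124,370],[346,375],[346,535],[123,533]]),.006))
rep('card side',ray('side',S3([[136,283],[334,435],[226,569],[28,400]]),.006))
rep('dock top',ray('top',T2([[137,374],[248,416],[197,535],[88,492]]),.014))
rep('head top',ray('top',T2([[135,403],[190,419],[152,507],[100,485]]),.101))
rep('org top',ray('top',T2([[441,5],[622,5],[655,452],[466,467]]),.09))
print('handle end',ray('top',T2([[75,632]]),.0785))
print('dish',ray('top',[[162.5,168.5]],.016),'bottle',ray('top',[[77,232]],.15),'cup',ray('top',[[391,231]],.1))
E
```

```text
bar top [[ 0.5935 -0.2207  0.045 ]] side [[ 0.5961 -0.2229  0.045 ]]
sq top [[ 0.6046 -0.2973  0.045 ]] side [[ 0.6054 -0.2994  0.045 ]]
code top [[ 0.4224 -0.2814  0.006 ]] side [[ 0.4271 -0.2817  0.006 ]]
card top [ 0.4234 -0.314 ] edges [(0.15, -89.6), (0.107, -179.7), (0.1497, 91.1), (0.1088, 0.5)]
card side [ 0.427  -0.3158] edges [(0.1461, -89.0), (0.1079, -178.3), (0.145, 90.4), (0.1063, 2.3)]
dock top [0.4228 0.2484] edges [(0.0791, -108.9), (0.085, 159.2), (0.0777, 70.3), (0.0839, -19.9)]
head top [0.423  0.2477] edges [(0.0357, -104.5), (0.059, 159.1), (0.0351, 68.9), (0.0549, -20.5)]
org top [0.5716 0.0024] edges [(0.116, -88.1), (0.2864, -174.3), (0.1192, 96.2), (0.2951, 5.0)]
handle end [[0.3102 0.2898 0.0785]]
dish [[0.6289 0.2764 0.016 ]] bottle [[0.4104 0.4949 0.15  ]] cup [[ 0.4417 -0.4639  0.1   ]]
```

```bash
cat >> h.py <<'E'
def go(pos,yaw_z,cmdpos=None):
    """pose with x down and tool z at heading yaw_z deg (or +180), delta from measured"""
    st=read_state(); p=np.array(st['ee_pos']); r=R.from_quat(st['eef_rot'])
    M=r.as_matrix(); print('t',st['time'],'p',p.round(4),'xax',M[:,0].round(3),'z head',np.degrees(np.arctan2(M[1,2],M[0,2])).round(1),'w',st['width'],'F',st['ft_force'].round(2))
    for k in (0,180):
        a=np.radians(yaw_z+k); x=np.array([0,0,-1.]); z=np.array([np.cos(a),np.sin(a),0]); G=np.c_[x,np.cross(z,x),z]
        print('shift mm',(M.T@(np.array(pos)-p)*1000).round(1),'rot',(r.inv()*R.from_matrix(G)).as_rotvec().round(3))
E
python3 - <<'E'
from h import *
go([0.53,0.30,0.25],97.5)
go([0.595,-0.222,0.12],97.5)
E
```

```text
t 0.1 p [0.1821 0.5975 0.2218] xax [-0.    -0.001 -1.   ] z head 73.1 w 0.0870210385035076 F [ 0.22 -0.06 -0.08]
shift mm [ -27.9 -419.5 -183.2] rot [-0.427 -0.001 -0.   ]
shift mm [ -27.9 -419.5 -183.2] rot [ 2.715e+00 -0.000e+00  2.000e-03]
t 0.1 p [0.1821 0.5975 0.2218] xax [-0.    -0.001 -1.   ] z head 73.1 w 0.0870210385035076 F [ 0.22 -0.06 -0.08]
shift mm [ 102.7 -633.8 -663.5] rot [-0.427 -0.001 -0.   ]
shift mm [ 102.7 -633.8 -663.5] rot [ 2.715e+00 -0.000e+00  2.000e-03]
```

Emit:
arm_command(targets=[[255,-3,-20,-9,0.05,0,0],[255,-6,-60,-27,0.17,0,0],[255,-9,-100,-45,0.3,0,0],[255,-12,-145,-64,0.43,0,0],[255,-16,-190,-83,0.56,0,0],[255,-20,-235,-103,0.69,0,0],[255,-24,-280,-123,0.82,0,0],[255,-28,-325,-142,0.95,0,0],[255,-28,-370,-162,1.08,0,0],[255,-28,-415,-182,1.2,0,0]], newtons=20)

```text
time: 1.1
ee_pos: [0.5276, 0.3002, 0.2509]
eef_rot: [-0.024, 0.707, 0.024, 0.707]
ft_force: [0.6, 0.7, 0.1]
width: 0.0151
```

```bash
python3 - <<'E'
from h import *
go([0.595,-0.222,0.22],97.5)
E
```

```text
t 1.1 p [0.5276 0.3002 0.2509] xax [ 0.  0. -1.] z head 3.9 w 0.01512778507283689 F [0.56 0.75 0.08]
shift mm [  30.7 -525.6   31.8] rot [-1.634e+00  1.000e-03  0.000e+00]
shift mm [  30.7 -525.6   31.8] rot [ 1.508e+00  0.000e+00 -1.000e-03]
```

Emit:
arm_command(targets=[[255,0,-45,3,0.13,0,0],[255,0,-90,6,0.26,0,0],[255,0,-135,9,0.39,0,0],[255,0,-180,12,0.52,0,0],[255,0,-225,15,0.65,0,0],[255,5,-270,18,0.78,0,0],[255,10,-315,21,0.91,0,0],[255,15,-360,24,1.04,0,0],[255,20,-405,27,1.17,0,0],[255,25,-450,29,1.3,0,0]])

```text
time: 2.1
ee_pos: [0.5882, -0.1463, 0.2255]
eef_rot: [0.409, 0.577, -0.408, 0.577]
ft_force: [0.4, 0.1, -0.1]
width: 0.0003
```

Emit:
arm_command(targets=[[255,5,-2,30,0.1,0,0],[255,5,-3,60,0.2,0,0],[255,5,-5,75,0.21,0,0],[255,5,-5,75,0.21,0,0],[255,5,-5,75,0.21,0,0],[255,5,-5,75,0.21,0,0]])

```text
time: 2.7
ee_pos: [0.6094, -0.2148, 0.2205]
eef_rot: [0.465, 0.533, -0.464, 0.533]
ft_force: [0.1, -0.4, 0.3]
width: 0.0007
```

```bash
python3 - <<'E'
from h import *
go([0.595,-0.222,0.12],97.5)
print(read_state()['joint_positions'])
for n in ('top','side'):
    cv2.imwrite(f'pics/{n}1.png',camera(n)[:,:,::-1])
s=cv2.imread('pics/side1.png'); crop(s,230,120,390,320,3,'pics/c5.png')
E
```

```text
t 2.7 p [ 0.6094 -0.2148  0.2205] xax [ 0.     0.001 -1.   ] z head -82.1 w 0.0007419308478268889 F [ 0.11 -0.38  0.33]
shift mm [100.5 -15.3   5.3] rot [-3.135e+00  0.000e+00 -2.000e-03]
shift mm [100.5 -15.3   5.3] rot [ 0.006 -0.001 -0.   ]
[-0.28504717  0.45832259  0.77256265  1.43719602 -0.32129263  1.37536038
 -0.93577027]
```

View pics/c5.png

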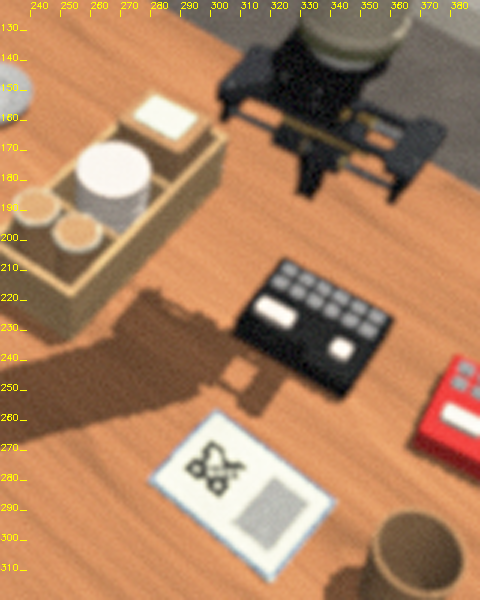

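The shut fingers (side image about 330,184) hover beyond the black keypad's white bar key (321,224), and both keys are still up. I'll move over the bar and descend.

Emit:
arm_command(targets=[[255,20,-15,5,0,0,0],[255,60,-15,5,0,0,0],[255,100,-15,5,0,0,0],[255,130,-15,5,0,0,0],[255,155,-15,5,0,0,0],[255,155,-15,5,0,0,0],[255,155,-15,5,0,0,0]])

```text
time: 3.5
ee_pos: [0.5956, -0.2226, 0.0663]
eef_rot: [0.465, 0.533, -0.465, 0.533]
ft_force: [0.2, 0.4, -0.1]
width: 0.0009
```

```bash
python3 - <<'E'
from h import *
go([0.595,-0.222,0.045],97.5)
cv2.imwrite('pics/side2.png',camera('side')[:,:,::-1])
cv2.imwrite('pics/top2.png',camera('top')[:,:,::-1])
crop(cv2.imread('pics/side2.png'),270,170,390,270,6,'pics/c6.png')
E
```

```text
t 3.5 p [ 0.5956 -0.2226  0.0663] xax [ 0.  0. -1.] z head -82.2 w 0.0009107381591341472 F [ 0.21  0.44 -0.05]
shift mm [21.3 -0.5 -0.7] rot [-3.136  0.    -0.   ]
shift mm [21.3 -0.5 -0.7] rot [ 0.006 -0.    -0.   ]
```

View pics/c6.png

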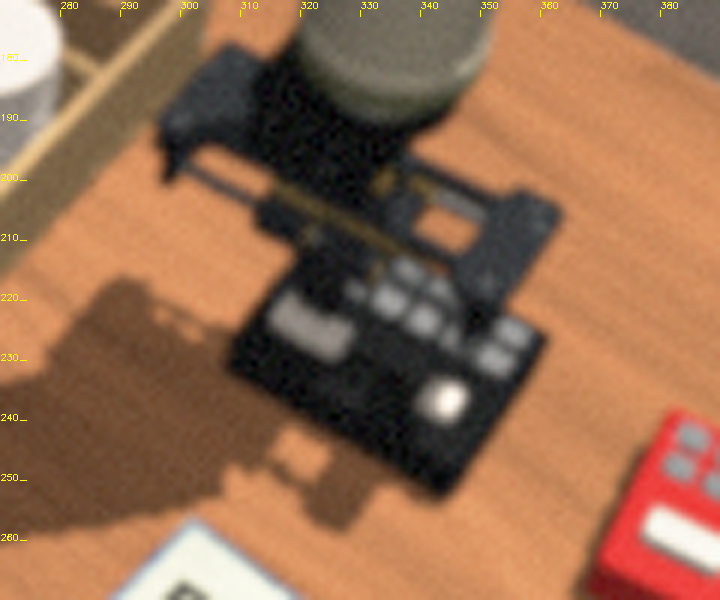

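The fingertips (about 323,214) hover over the bar key (321,224) and the square key (344,236) is clear. Pressing down gently.

Emit:
arm_command(targets=[[255,10,0,0,0,0,0],[255,18,0,0,0,0,0],[255,20,0,0,0,0,0],[255,22,0,0,0,0,0],[255,24,0,0,0,0,0],[255,26,0,0,0,0,0],[255,26,0,0,0,0,0]])

```text
time: 4.3
ee_pos: [0.5953, -0.223, 0.0393]
eef_rot: [0.465, 0.533, -0.465, 0.533]
ft_force: [0.1, 0.7, -0.6]
width: 0.0004
```

Emit:
arm_command(targets=[[255,1,0,0,0,0,0],[255,2,0,0,0,0,0],[255,3,0,0,0,0,0],[255,3,0,0,0,0,0]])

```text
time: 4.7
ee_pos: [0.5955, -0.2232, 0.0383]
eef_rot: [0.465, 0.533, -0.465, 0.533]
ft_force: [-7.7, 3.9, 20.0]
width: 0.0008
```

Emit:
arm_command(targets=[[255,0.5,0,0,0,0,0],[255,0.5,0,0,0,0,0],[255,0.5,0,0,0,0,0]])

```text
time: 5.0
ee_pos: [0.5955, -0.2233, 0.0383]
eef_rot: [0.466, 0.533, -0.465, 0.533]
ft_force: [-9.6, 5.7, 24.0]
width: 0.0008
```

Emit:
arm_command(targets=[[255,-10,0,0,0,0,0],[255,-50,0,0,0,0,0],[255,-100,0,0,0,0,0],[255,-150,0,0,0,0,0],[255,-190,-15,0,0,0,0],[255,-210,10,-45,0,0,0],[255,-210,20,-90,0,0,0],[255,-210,30,-130,0,0,0],[255,-210,30,-160,0,0,0],[255,-210,30,-160,0,0,0]])

```text
time: 6.0
ee_pos: [0.6038, -0.0547, 0.2457]
eef_rot: [0.463, 0.535, -0.463, 0.534]
ft_force: [-0.3, 0.6, -0.2]
width: 0.0005
```

```bash
python3 - <<'E'
from h import *
cv2.imwrite('pics/side3.png',camera('side')[:,:,::-1])
cv2.imwrite('pics/top3.png',camera('top')[:,:,::-1])
a=cv2.imread('pics/side3.png'); b=cv2.imread('pics/side0.png')
crop(np.hstack([b[200:260,300:370],a[200:260,300:370]]),0,0,140,60,5,'pics/c7.png')
go([0.45,0.24,0.22],69.6)
E
```

```text
t 6.1 p [ 0.6034 -0.0602  0.2461] xax [ 0. -0. -1.] z head -82.2 w 0.00028446916732437205 F [-0.18 -0.23 -0.06]
shift mm [  26.  -111.  -318.4] rot [-2.649e+00  1.000e-03  0.000e+00]
shift mm [  26.  -111.  -318.4] rot [ 0.493  0.    -0.   ]
```

View pics/c7.png

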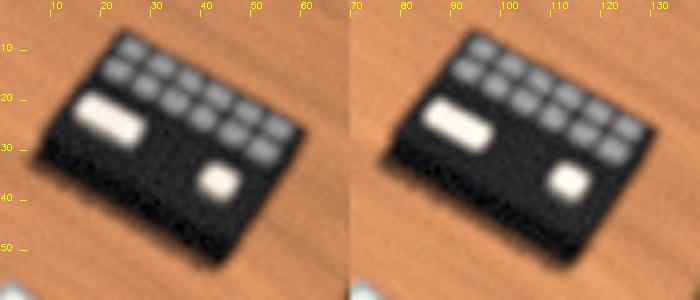

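```bash
python3 - <<'E'
from h import *
go([0.423,0.248,0.24],69.6)
# key shift
for f in ('side0','side3'):
    im=cv2.imread(f'pics/{f}.png').astype(int); m=(im.min(2)>150); 
    for (x0,y0,x1,y1) in ((308,210,335,236),(335,225,352,248)):
        w=np.clip(im[y0:y1,x0:x1].min(2)-120,0,None); ys,xs=np.mgrid[y0:y1,x0:x1]; print(f,(xs*w).sum()/w.sum(),(ys*w).sum()/w.sum())
print(proj('side',[[.595,-.222,.045],[.595,-.222,.038]]))
E
```

```text
t 6.1 p [ 0.6034 -0.0602  0.2461] xax [ 0. -0. -1.] z head -82.2 w 0.00028446916732437205 F [-0.18 -0.23 -0.06]
shift mm [   6.  -136.7 -330. ] rot [-2.649e+00  1.000e-03  0.000e+00]
shift mm [   6.  -136.7 -330. ] rot [ 0.493  0.    -0.   ]
side0 322.38524826789836 222.39289838337183
side0 343.79178981937605 234.8512315270936
side3 322.3250965250965 222.96962676962676
side3 343.892936596218 234.64627363737486
[[321.36473207 223.6472038 ]
 [321.03269742 224.91409509]]
```

```bash
python3 - <<'E'
from h import *
for n,box in (('side',((306,208,338,238),(335,225,352,248))),('top',((302,176,322,190),(328,174,342,187)))):
  for f in ('0','3'):
    im=cv2.imread(f'pics/{n}{f}.png').astype(int)
    for (x0,y0,x1,y1) in box:
      for th in (170,190):
        w=np.clip(im[y0:y1,x0:x1].min(2)-th,0,None); ys,xs=np.mgrid[y0:y1,x0:x1]; print(n+f,th,(xs*w).sum()/w.sum(),(ys*w).sum()/w.sum(),w.sum())
E
```

```text
side0 170 321.5869980879541 223.39196940726578 2615
side0 190 321.59633607075176 223.3790271636134 1583
side0 170 343.41869158878507 235.73271028037382 1070
side0 190 343.37520128824474 235.69565217391303 621
side3 170 321.1892599869024 224.54125736738703 3054
side3 190 321.1493902439024 224.53556910569105 1968
side3 170 343.41549815498155 235.7380073800738 1355
side3 190 343.37997587454765 235.71170084439083 829
top0 170 311.07073954983923 182.4742765273312 622
top0 190 310.16279069767444 182.32558139534885 43
top0 170 334.73125 180.0375 160
top0 190 334.4 180.4 5
top3 170 310.72450805008947 182.7262969588551 559
top3 190 310.1304347826087 182.47826086956522 23
top3 170 334.7251908396947 180.00763358778627 131
top3 190 nan nan 0<stdin>:7: RuntimeWarning: invalid value encountered in scalar divide
```

Emit:
arm_command(targets=[[255,0,-12,-28,-0.14,0,0],[255,0,-24,-58,-0.28,0,0],[255,0,-36,-88,-0.42,0,0],[255,0,-48,-118,-0.56,0,0],[255,0,-60,-148,-0.7,0,0],[255,0,-72,-178,-0.84,0,0],[255,0,-84,-208,-0.98,0,0],[255,0,-96,-238,-1.12,0,0],[200,0,-108,-268,-1.26,0,0],[100,0,-120,-298,-1.4,0,0]])

```text
time: 7.1
ee_pos: [0.4444, 0.2178, 0.2462]
eef_rot: [0.012, 0.707, -0.011, 0.707]
ft_force: [0.2, 0.2, 0.3]
width: 0.0096
```

```bash
python3 - <<'E'
from h import *
go([0.423,0.248,0.20],69.6)
E
```

```text
t 7.1 p [0.4444 0.2178 0.2462] xax [ 0.001  0.    -1.   ] z head -1.9 w 0.00960867111103333 F [0.24 0.17 0.35]
shift mm [ 46.2  29.4 -22.4] rot [-1.247e+00  1.000e-03  0.000e+00]
shift mm [ 46.2  29.4 -22.4] rot [ 1.894e+00  0.000e+00 -1.000e-03]
```

Emit:
arm_command(targets=[[0,0,5,-5,-0.14,0,0],[0,0,10,-10,-0.28,0,0],[0,0,15,-10,-0.42,0,0],[0,0,20,-10,-0.56,0,0],[0,0,20,-10,-0.7,0,0],[0,0,20,-10,-0.84,0,0],[0,0,20,-10,-0.98,0,0],[0,0,20,-10,-1.12,0,0],[0,0,20,-10,-1.2,0,0],[0,0,20,-10,-1.2,0,0]])

```text
time: 8.1
ee_pos: [0.4359, 0.2373, 0.246]
eef_rot: [-0.388, 0.591, 0.388, 0.591]
ft_force: [-0.2, -0.2, -0.6]
width: 0.0846
```

Emit:
arm_command(targets=[[0,0,0,0,0,0,0],[0,0,0,0,0,0,0]])

```text
time: 8.3
ee_pos: [0.4352, 0.2384, 0.246]
eef_rot: [-0.388, 0.591, 0.388, 0.591]
ft_force: [-0.0, 0.1, -0.6]
width: 0.0868
```

```bash
python3 - <<'E'
from h import *
go([0.423,0.248,0.13],69.6)
print(read_state()['joint_positions'])
E
```

```text
t 8.3 p [0.4352 0.2384 0.246 ] xax [ 0.  0. -1.] z head 66.6 w 0.08683543241919048 F [-0.01  0.11 -0.57]
shift mm [116.  15.   4.] rot [-0.053  0.     0.   ]
shift mm [116.  15.   4.] rot [ 3.089  0.    -0.   ]
[-0.96377086  0.02061508  0.37900188  1.7759122  -0.00780785  1.34637244
  0.578677  ]
```

Emit:
arm_command(targets=[[0,20,15,4,-0.058,0,0],[0,60,15,4,-0.058,0,0],[0,100,15,4,-0.058,0,0],[0,115,15,4,-0.058,0,0],[0,115,15,4,-0.058,0,0],[0,115,15,4,-0.058,0,0]])

```text
time: 8.9
ee_pos: [0.423, 0.2486, 0.1318]
eef_rot: [-0.406, 0.579, 0.406, 0.579]
ft_force: [0.6, -0.3, -0.1]
width: 0.087
```

```bash
python3 - <<'E'
from h import *
go([0.423,0.248,0.056],70)
cv2.imwrite('pics/side4.png',camera('side')[:,:,::-1])
crop(cv2.imread('pics/side4.png'),130,110,260,220,6,'pics/c8.png')
E
```

```text
t 8.9 p [0.423  0.2486 0.1318] xax [ 0.001  0.    -1.   ] z head 70.0 w 0.08701626700731593 F [ 0.56 -0.26 -0.07]
shift mm [75.8 -0.1 -0.6] rot [0. 0. 0.]
shift mm [75.8 -0.1 -0.6] rot [-3.141e+00 -1.000e-03  1.000e-03]
```

View pics/c8.png

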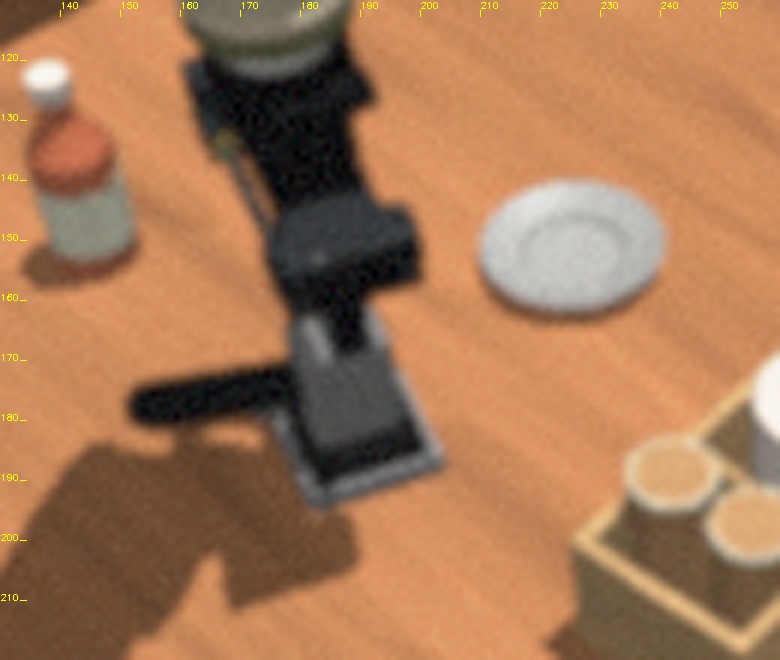

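The near finger (187,165) is aligned with the middle of the head's side, and the fingers straddle the head. Descending.

Emit:
arm_command(targets=[[0,15,0,0,0,0,0],[0,35,0,0,0,0,0],[0,55,0,0,0,0,0],[0,70,0,0,0,0,0],[0,76,0,0,0,0,0],[0,76,0,0,0,0,0]])

```text
time: 9.55
ee_pos: [0.4229, 0.2488, 0.0555]
eef_rot: [-0.406, 0.579, 0.406, 0.579]
ft_force: [-0.1, -0.4, 0.5]
width: 0.0873
```

Emit:
arm_command(targets=[[140,0,0,0,0,0,0],[140,0,0,0,0,0,0],[160,0,0,0,0,0,0],[200,0,0,0,0,0,0],[255,0,0,0,0,0,0],[255,0,0,0,0,0,0],[255,0,0,0,0,0,0],[255,0,0,0,0,0,0]], newtons=30)

```text
time: 10.35
ee_pos: [0.4227, 0.2487, 0.0551]
eef_rot: [-0.406, 0.579, 0.406, 0.579]
ft_force: [0.1, 0.7, 1.6]
width: 0.0418
```

Emit:
arm_command(targets=[[255,0,0,0,0,0,0],[255,0,0,0,0,0,0],[255,-5,0,0,0,0,0],[255,-12,0,0,0,0,0],[255,-22,0,0,0,0,0],[255,-35,0,0,0,0,0],[255,-50,0,0,0,0,0],[255,-65,0,0,0,0,0],[255,-75,0,0,0,0,0],[255,-75,0,0,0,0,0]], newtons=50)

```text
time: 11.35
ee_pos: [0.4234, 0.2491, 0.1319]
eef_rot: [-0.406, 0.578, 0.406, 0.58]
ft_force: [-0.2, 0.1, -2.3]
width: 0.0417
```

```bash
python3 - <<'E'
from h import *
go([0.44,0.15,0.24],80)
cv2.imwrite('pics/side5.png',camera('side')[:,:,::-1])
crop(cv2.imread('pics/side5.png'),130,90,260,200,6,'pics/c9.png')
E
```

```text
t 11.35 p [0.4234 0.2491 0.1319] xax [ 0.002  0.002 -1.   ] z head 70.1 w 0.041748916728175746 F [-0.25  0.05 -2.27]
shift mm [-108.3  -49.5  -87.2] rot [-0.173  0.003  0.001]
shift mm [-108.3  -49.5  -87.2] rot [ 2.968e+00  2.000e-03 -4.000e-03]
```

View pics/c9.png

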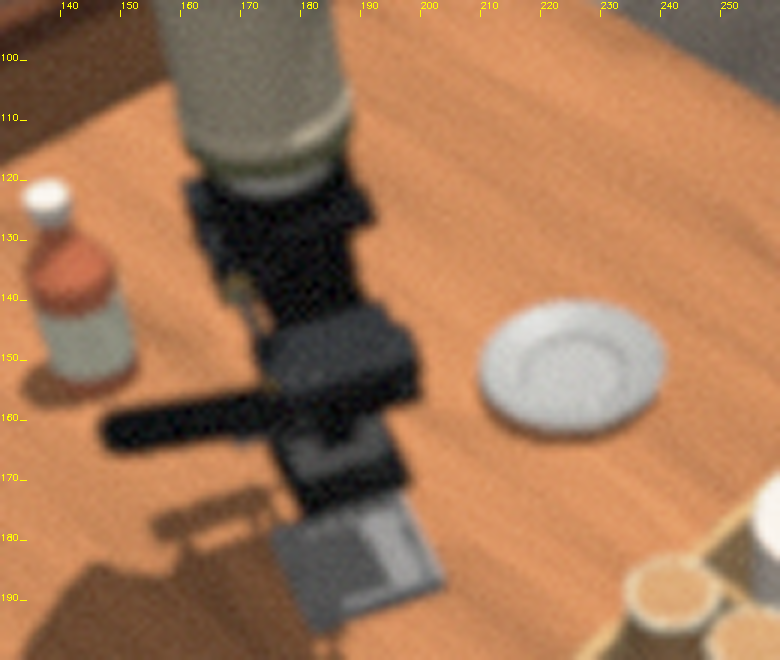

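The scanner is clear of the dock and hanging level, with the handle at (150–175,160). I'll lift higher, then carry it.

Emit:
arm_command(targets=[[255,-15,0,0,0,0,0],[255,-40,0,0,0,0,0],[255,-70,0,0,0,0,0],[255,-95,0,0,0,0,0],[255,-110,0,0,0,0,0],[255,-115,0,0,0,0,0],[255,-115,0,0,0,0,0]])

```text
time: 12.1
ee_pos: [0.4226, 0.2485, 0.2447]
eef_rot: [-0.406, 0.579, 0.406, 0.579]
ft_force: [-0.6, 0.6, -1.5]
width: 0.0417
```

```bash
python3 - <<'E'
from h import *
go([0.45,0.0,0.245],80)
E
```

```text
t 12.1 p [0.4226 0.2485 0.2447] xax [-0. -0. -1.] z head 70.1 w 0.04172305737242215 F [-0.55  0.62 -1.51]
shift mm [  -0.3 -110.5 -224.3] rot [-0.173 -0.    -0.   ]
shift mm [  -0.3 -110.5 -224.3] rot [ 2.968 -0.     0.   ]
```

Emit:
arm_command(targets=[[255,0,-4,-8,0,0,0],[255,0,-13,-27,-0.02,0,0],[255,0,-26,-52,-0.04,0,0],[255,0,-39,-79,-0.06,0,0],[255,0,-52,-106,-0.08,0,0],[255,0,-65,-133,-0.1,0,0],[255,0,-78,-160,-0.12,0,0],[255,0,-91,-187,-0.14,0,0],[255,0,-102,-208,-0.16,0,0],[255,0,-110,-224,-0.17,0,0]])

```text
time: 13.1
ee_pos: [0.449, -0.002, 0.2439]
eef_rot: [-0.453, 0.543, 0.454, 0.542]
ft_force: [0.1, 0.1, -1.9]
width: 0.042
```

```bash
python3 - <<'E'
from h import *
go([0.4245,-0.2815,0.245],90.5)
print(read_state()['joint_positions'])
cv2.imwrite('pics/side6.png',camera('side')[:,:,::-1])
E
```

```text
t 13.1 p [ 0.449  -0.002   0.2439] xax [-0.002 -0.    -1.   ] z head 79.7 w 0.04203001560583988 F [ 0.07  0.14 -1.86]
shift mm [  -1.   -25.7 -279.4] rot [-0.188 -0.    -0.002]
shift mm [  -1.   -25.7 -279.4] rot [ 2.954e+00 -2.000e-03  1.000e-03]
[-0.7706756  -0.12887113  0.62884437  1.89286546  0.07752483  1.35537012
  1.22929513]
```

View pics/side6.png

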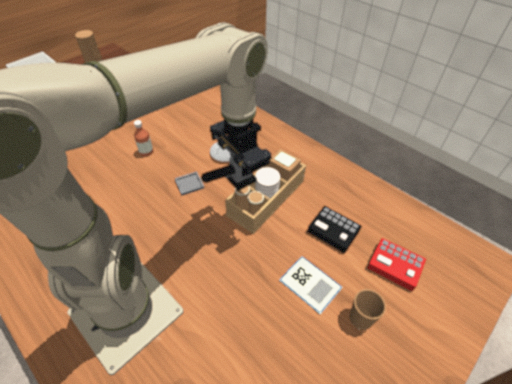

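The scanner (235,170) is above the organiser with the gripper clear of it. Continuing.

Emit:
arm_command(targets=[[255,0,-1,-8,-0.01,0,0],[255,0,-3,-27,-0.03,0,0],[255,0,-5,-55,-0.05,0,0],[255,0,-8,-85,-0.07,0,0],[255,0,-11,-115,-0.09,0,0],[255,0,-14,-145,-0.11,0,0],[255,0,-17,-175,-0.13,0,0],[255,0,-20,-205,-0.15,0,0],[255,0,-22,-232,-0.17,0,0],[255,0,-24,-250,-0.188,0,0]])

```text
time: 14.15
ee_pos: [0.4281, -0.2515, 0.2445]
eef_rot: [-0.502, 0.497, 0.503, 0.497]
ft_force: [0.5, 0.3, -2.1]
width: 0.0417
```

```bash
python3 - <<'E'
from h import *
go([0.4245,-0.2815,0.245],90.5)
print(read_state()['joint_positions'])
E
```

```text
t 14.15 p [ 0.4281 -0.2515  0.2445] xax [-0.001  0.    -1.   ] z head 90.6 w 0.04166246559972121 F [ 0.51  0.26 -2.11]
shift mm [ -0.5   3.9 -30. ] rot [ 0.002  0.    -0.001]
shift mm [ -0.5   3.9 -30. ] rot [-3.14e+00  1.00e-03  0.00e+00]
[-0.57797644 -0.00360954  1.03643931  1.79972953  0.00329507  1.34423714
  2.03887176]
```

Emit:
arm_command(targets=[[255,0,1,-10,0,0,0],[255,10,3,-22,0,0,0],[255,30,4,-30,0,0,0],[255,55,4,-30,0,0,0],[255,80,4,-30,0,0,0],[255,100,4,-30,0,0,0],[255,115,4,-30,0,0,0],[255,120,4,-30,0,0,0],[255,120,4,-30,0,0,0],[255,120,4,-30,0,0,0]])

```text
time: 15.15
ee_pos: [0.4258, -0.2801, 0.1257]
eef_rot: [0.503, -0.497, -0.502, -0.498]
ft_force: [-0.7, 0.4, -0.7]
width: 0.0417
```

```bash
python3 - <<'E'
from h import *
go([0.4245,-0.2815,0.0715],90.5)
print(read_state()['joint_positions'])
for n in('side','top'):cv2.imwrite(f'pics/{n}7.png',camera(n)[:,:,::-1])
crop(cv2.imread('pics/side7.png'),240,190,380,320,5,'pics/c10.png')
crop(cv2.imread('pics/top7.png'),280,190,400,290,5,'pics/c11.png')
E
```

```text
t 15.15 p [ 0.4258 -0.2801  0.1257] xax [ 0.001 -0.    -1.   ] z head 90.6 w 0.04166610270429234 F [-0.67  0.4  -0.72]
shift mm [54.2  1.3 -1.3] rot [ 0.002 -0.     0.001]
shift mm [54.2  1.3 -1.3] rot [-3.14e+00 -1.00e-03 -0.00e+00]
[-0.4275781   0.24421822  1.045165    1.92531527 -0.23690294  1.10246727
  2.29385112]
```

View pics/c10.png

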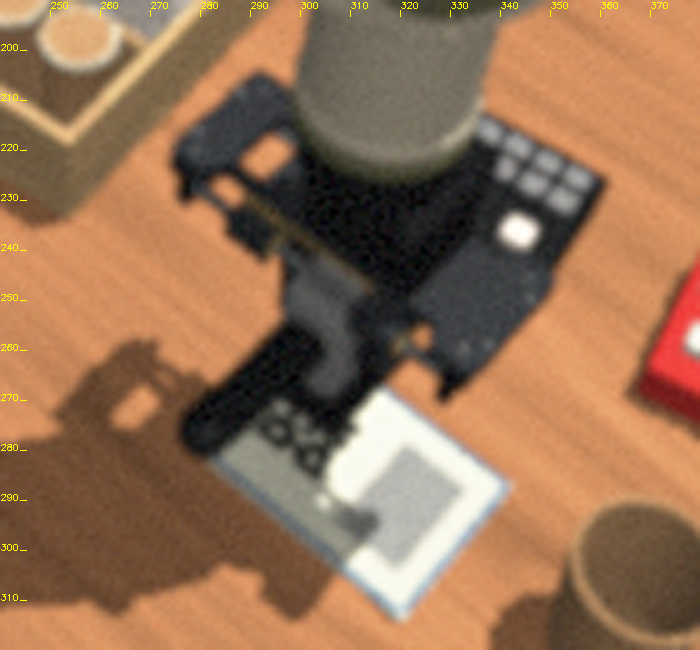

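View pics/c11.png

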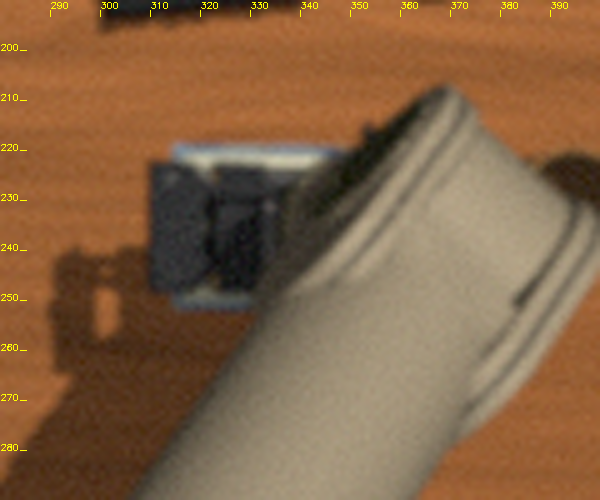

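Emit:
arm_command(targets=[[255,5,1,-1,0,0,0],[255,13,1,-1,0,0,0],[255,21,1,-1,0,0,0],[255,28,1,-1,0,0,0],[255,34,1,-1,0,0,0],[255,38,1,-1,0,0,0],[255,40,1,-1,0,0,0],[255,40,1,-1,0,0,0],[255,40,1,-1,0,0,0],[255,40,1,-1,0,0,0]])

```text
time: 16.25
ee_pos: [0.4246, -0.281, 0.0853]
eef_rot: [0.503, -0.497, -0.502, -0.498]
ft_force: [0.3, -0.4, -2.5]
width: 0.0414
```

```bash
python3 - <<'E'
from h import *
go([0.4245,-0.2815,0.0715],90.5)
print(read_state()['joint_positions'])
for n in('side',):cv2.imwrite(f'pics/{n}8.png',camera(n)[:,:,::-1])
st=read_state();p=st['ee_pos']; W=p-[0,0,.0501]
# model points: handle axis tip, head top corners, foot corners
im=cv2.imread('pics/side8.png')
x0,y0,s=260,200,6
crop(im,x0,y0,370,300,s,'pics/c12.png'); c=cv2.imread('pics/c12.png')
def dot(q,col):
    for u in proj('side',W+np.array(q,float)): cv2.circle(c,(int((u[0]-x0+.5)*s),int((u[1]-y0+.5)*s)),3,col,-1)
dot([[-.127,0,.0735]],(0,0,255)); dot([[x,y,.096] for x in(-.028,.028) for y in(-.021,.021)],(0,255,0)); dot([[x,y,0] for x in(-.035,.035) for y in(-.033,.033)],(255,0,255))
cv2.imwrite('pics/c13.png',c)
E
```

```text
t 16.25 p [ 0.4246 -0.281   0.0853] xax [ 0.001 -0.    -1.   ] z head 90.6 w 0.0413939761603664 F [ 0.31 -0.4  -2.48]
shift mm [13.8  0.1 -0.5] rot [ 0.001 -0.     0.001]
shift mm [13.8  0.1 -0.5] rot [-3.14e+00 -1.00e-03 -0.00e+00]
[-0.3729105   0.31456264  1.00335831  1.96395322 -0.31032993  1.02598526
  2.35298952]
```

View pics/c13.png

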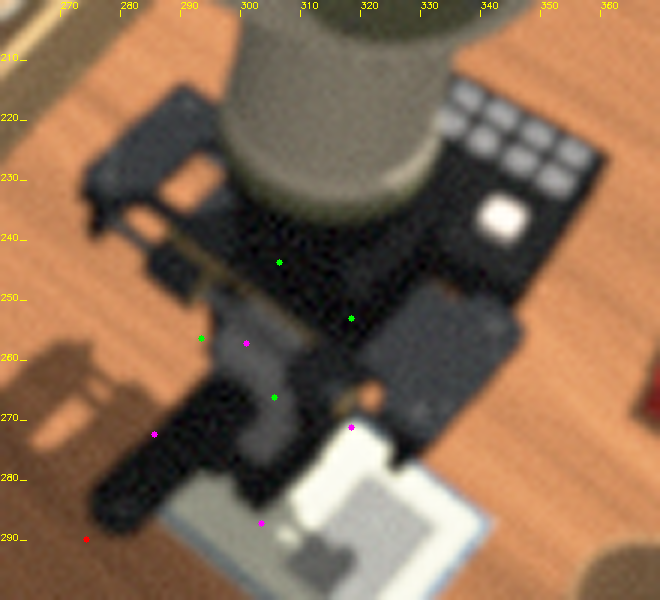

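```bash
python3 - <<'E'
from h import *
def ov(n,f,x0,y0,x1,y1,s,W,yaw,out):
    im=cv2.imread(f'pics/{f}.png'); crop(im,x0,y0,x1,y1,s,out); c=cv2.imread(out); r=R.from_euler('z',yaw,degrees=True)
    def dot(q,col):
        for u in proj(n,W+r.apply(np.array(q,float))): cv2.circle(c,(int((u[0]-x0+.5)*s),int((u[1]-y0+.5)*s)),2,col,-1)
    dot([[-.127,0,.0735],[-.127,0,.0735-.0145],[-.127,0,.0735+.0145],[-.127,.0145,.0735],[-.127,-.0145,.0735]],(0,0,255)); dot([[x,y,.096] for x in(-.028,.028) for y in(-.021,.021)],(0,255,0)); dot([[x,y,0] for x in(-.035,.035) for y in(-.033,.033)],(255,0,255))
    cv2.imwrite(out,c)
W=np.array([.423,.248,.005])
ov('side','side0',140,130,240,210,7,W,-20,'pics/d1.png')
ov('top','top0',140,200,200,280,7,W,-20,'pics/d2.png')
E
```

```text
(no output)
```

View pics/d1.png

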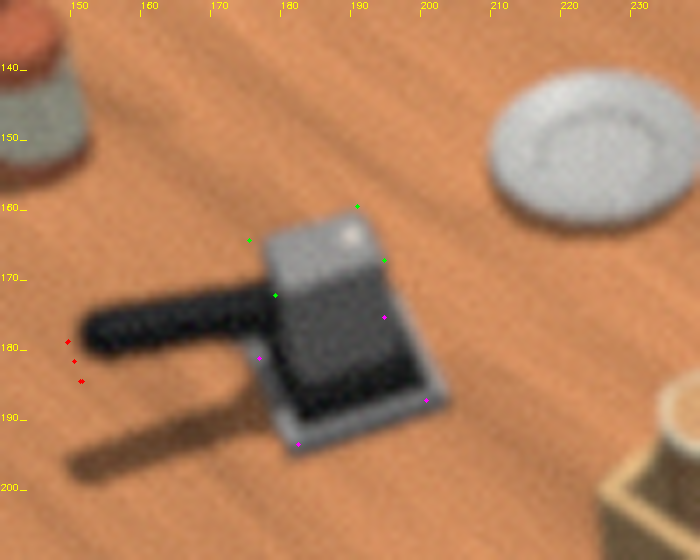

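View pics/d2.png

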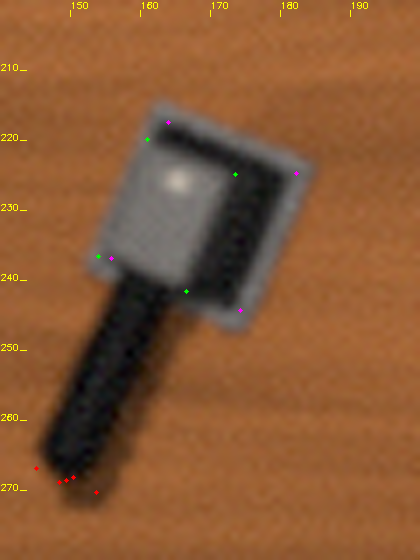

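Overlaying the model on the docked scanner gives the same handle-tip offset as in the hand, because the handle slopes upward. So the scanner hasn't shifted in the grip. Final descent.

Emit:
arm_command(targets=[[255,2,0,0,0,0,0],[255,5,0,-0.5,0,0,0],[255,8,0,-0.5,0,0,0],[255,11,0,-0.5,0,0,0],[255,13,0,-0.5,0,0,0],[255,14,0,-0.5,0,0,0],[255,14,0,-0.5,0,0,0],[255,14,0,-0.5,0,0,0],[255,14,0,-0.5,0,0,0],[255,14,0,-0.5,0,0,0]])

```text
time: 17.3
ee_pos: [0.4245, -0.2814, 0.0711]
eef_rot: [0.503, -0.497, -0.503, -0.497]
ft_force: [0.1, -0.2, -1.7]
width: 0.0415
```

```bash
python3 - <<'E'
from h import *
go([0.4245,-0.2815,0.0715],90.5)
print(read_state()['joint_vel'].round(4))
cv2.imwrite('pics/side9.png',camera('side')[:,:,::-1])
st=read_state();p=st['ee_pos']; W=p-[0,0,.0501]; print('window',W)
x0,y0,s=260,200,6
crop(cv2.imread('pics/side9.png'),x0,y0,370,300,s,'pics/c14.png'); c=cv2.imread('pics/c14.png')
def dot(q,col):
    for u in proj('side',np.array(q,float)): cv2.circle(c,(int((u[0]-x0+.5)*s),int((u[1]-y0+.5)*s)),3,col,-1)
dot(W+[[-.127,0,.0825]],(0,0,255)); dot(W+[[x,y,0] for x in(-.035,.035) for y in(-.033,.033)],(255,0,255))
cv2.imwrite('pics/c14.png',c)
E
```

```text
t 17.3 p [ 0.4245 -0.2814  0.0711] xax [ 0.  0. -1.] z head 90.6 w 0.04149659479298429 F [ 0.08 -0.2  -1.75]
shift mm [-0.4 -0.  -0.1] rot [0.002 0.    0.   ]
shift mm [-0.4 -0.  -0.1] rot [-3.14 -0.    0.  ]
[ 0.0003  0.0008  0.001  -0.0012  0.0007 -0.0019 -0.0007]
window [ 0.42445955 -0.2813943   0.02098003]
```

View pics/c14.png

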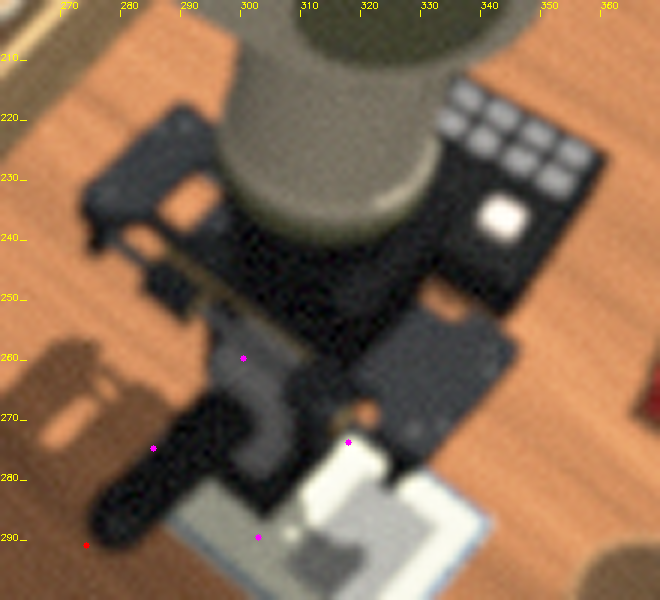

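The scanner is still, square to the card and over the code. Its foot corner is near (303,286), with visible clearance above the card. The TCP puts the window at (0.4245, -0.2814, 0.021), 15 mm above the card. Handing in.

```bash
python3 -c "
from bench import *
print(close_job())"
```

```text
the job is handed in; nothing more can be done
None
```

I pressed the bar key down, lifted the scanner out of its dock and carried it over the organiser. I then handed in with the gripper holding it above the printed code; no verdict was reported.

- **Bar key:** the fingers reached z = 38.3 mm with about 24 N against the stop. Comparing pictures before and after, the bar key moved about 1.16 px, which is roughly 6.4 mm of travel. The square key did not move.
- **Carry:** the scanner crossed the organiser with its window at about z = 0.195 m, so it was well clear of the 0.12 m top.
- **Final pose:** taken from the arm's readings, the window is at (0.4245, -0.2814, 0.021) m, about 15 mm above the card. It is within about 1 mm of my estimate of the code centre and turned 0.1° from my estimate of the card's axes. The tool points straight down, the joints were almost at rest, and the grip is 50 N at an opening of 41.5 mm.
- **Disagreements:**
  - The two cameras differ by about 2–5 mm on the key and code positions, and I used the middle values.
  - The model overlay was about 3–4 px off at the handle tip and the foot corner. The handle-tip offset was the same while the scanner stood in its dock, so I put it down to the handle's slope and the stepped foot, not slip in the grip.
- **Not checked at the end:** the bar key was hidden behind the gripper in the last picture. I did not re-measure the dish, bottle and cup, though nothing came near them.

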